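# Set the stop dog, then seat the hold-down screw and ease it a quarter turn

### The arm

A 7-joint arm with a two-finger parallel gripper is mounted at the origin on the work surface. World frame = base frame: x ahead of the robot, y to its left, z up, the work surface at z = 0. Lengths are in m, angles in rad, forces in N, time in s.
With the tool pointing down it reaches from about 0.425 to 0.925 m from the base axis. Payload 6.8 kg.
Tool frame: the origin (TCP) lies at the very end of the fingers, on their centre line; the grasp point (between the pads) lies 19 mm behind it; z points along the fingers, x is the direction in which the jaws open and shut, and the axes are right-handed (so a half turn about z gives the same grasp; the last joint's range is limited). The gripper opens to 88 mm and grips with 3 to 60 N. Pads are 20 mm wide; open, the fingers measure 115 mm over their backs; the gripper's body (75 mm by 178 mm) begins 61 mm behind the grasp point.
Start: joints at [-1.245, 0.477, 0.022, 1.555, -0.011, 1.109, -0.083], TCP at [0.284, 0.612, 0.2] pointing down, gripper open.
Joint ranges: [-2.96, 2.96], [-0.34, 2.1], [-1.41, 1.46], [0.24, 2.44], [-1.37, 4.51], [0.17, 1.92], [-2.96, 2.96]. Speed limits (rad/s): [2.39, 2.39, 3.14, 3.14, 3.14, 3.14, 3.14].

### API

Orientations are given as a 3x3 rotation matrix whose columns are the frame's x, y, z axes.
In Python, from plant import robot gives the robot as it stands.
- The arm moves only by the tool drive_tool, never from a script. Its argument "motion" is a list of rows, each an object with "jaw": the finger opening in cm, from 0 to 8.78; "offset": the shift along the tool's x, y, z in cm, a list of three; "dr": the turn, a rotation vector about the tool's x, y, z in degrees, a list of three. In form: [{"jaw": jaw, "offset": [tx, ty, tz], "dr": [wx, wy, wz]}, ...]. A call has exactly 8 rows; each row shifts and turns the commanded pose from where the row before left it, along the tool's axes as they then stand; what a row does not reach is not made up. A row lasts 1/12 s, in which the tool goes at most 41.7 mm and 7.16 degrees, less where a joint would pass 70% of its speed; a pose out of reach is approached as far as the arm can. A call is refused whole if a number of a shift passes 4.17 or a number of a turn 7.16, either way. A call with a gripper value outside its range is refused whole. The fingers move at their own pace and stop on an object; "force" is the grip in N (left out, the last holds). Time passes only in rows, so rows that do not move let the fingers close, or fill a call up. It gives the time, the measured TCP pose, the force and the opening at its end, in the units of the state.
- robot.read_state(): the state, without advancing time (a new reading comes with each control period).
- robot.read_camera(name): name is "scene" or "top" or "wrist"; returns a dict with "image" (480x640x3 uint8, blue, green, red), "K" (3x3 intrinsics, pixels), "k1" (the pictures are not rectified: a ray, as slopes to the right and down, at radius r is drawn at 1 + k1 r^2 times it, then the intrinsics apply), "eye" and "attitude" of the camera in the world. Camera axes: x right, y down, z forward; pixel columns grow to the right and rows downward; lengths in m; the calibration is good to about 2 mm. A picture is of the moment at which its call begins. There is no depth.
- robot.finish_job(): hands the job in, once; it reports no verdict.
The state is a dict: "time_s": time; "joints": joint angles; "joint_velocities": joint speeds; "joint_torque": joint torques, N m; "position": TCP position; "tool_rot": TCP orientation; "wrist_force": force on the tool from outside, world axes, zero at the start; "ft_torque": the same for the moment, N m; "width": finger opening in m.
Only numpy, scipy, OpenCV 4.12 (cv2) and the standard library are available. Lean on these libraries where they do the work, as an engineer would, in place of code of your own. Each camera call takes 0.05 s, during which the arm holds its last target. There are 200 camera calls.

### The job

Take the wooden bench dog out of the rack and set it fully home in the hole of the clamping board that is in line with the pine board, just off its end. Then turn the red thumbscrew of the hold-down clockwise until its pad seats firmly on the pine board, and back it off a quarter turn so that the board could just be slid along to the dog. Finish still gripping the thumbscrew there, with the pine board and everything else left where it was.

Things in the scene. Friction and masses are not known exactly. Their poses are not given: they have to be found in the camera images.
- dog_mid (a point): Wooden bench dog: an upright turned peg in the rack, 68 mm tall, about 60 g: round head 32 mm in diameter and 40 mm tall with a thin dark stripe, on a 28 mm shank tapering from 19 mm under the head to 14 mm at the foot. Point on its axis, half-way up: 34 mm above the foot and 6 mm above the head's flat underside, which rests on the surface when home. Its z points up.
- hole (a point): Mouth centre, level with the top of the clamping board (plywood, 260 x 400 x 30 mm, fixed), of the hole for the dog: 22 mm wide, 30 mm deep, on the pine board's centre line 46 to 60 mm off its end. x runs towards the hold-down's post, y along the pine board, away from this hole. A row of four like holes 85 mm nearer the robot stays empty. With the dog home, dog_mid is 6 mm above this point.
- wing (a point): Centre of the thumbscrew's red wing head, on its vertical axis, about 145 mm above the bench: an upright flat 46 mm wide (this point's x), 12 mm thick (its y: grip across it) and 36 mm tall. It turns and rises with the screw. Its lower edge is 12 to 14 mm above the blue arm (22 mm collar between), which runs to a post 100 mm away along the clamping board's +x. Arm and post reach 126 mm at most.
- screw (a joint): Thumbscrew angle in rad: 0 is hard against its seat (a firm stop, pad pressed on the pine board), growing as it is unscrewed (anticlockwise from above), at most 4.5. It starts 0.9 to 3.0 out, rises 5 mm a turn (0.8 mm per rad), has a steady drag of about 0.05 N m and stays where it is left. The pad first touches the board about 0.4 rad before the stop.
- pine_mid (a point): Centre of the loose pine board, 90 x 240 x 28 mm (x, y, z), lying on the clamping board under the hold-down's pad, with a low aluminium fence (20 mm high) along its far side. 0.33 kg.
- rack: Dark wooden rack for bench dogs, fixed: 160 x 75 x 45 mm (x, y, z), origin under its centre, with two 22 mm holes 40 mm either side of the centre along its x, each 34 mm deep; one holds the wooden dog and the other the aluminium dog, either way round. A dog standing in it has the underside of its head on the rack's top.
- alu_dog_mid (a point): Bystander: aluminium bench dog with a black band, same shape and size as the wooden one, standing in the rack's other hole. The point is half-way up it.
- bottle: Bystander: clear water bottle with a blue label and white cap, 66 mm in diameter, 210 mm tall, standing; origin under its centre.
- mallet: Bystander: wooden mallet lying flat, handle 240 mm with a red grip along its -x, head 60 x 115 x 60 mm 90 mm along its +x; origin under its middle.
- square: Bystander: try square lying flat, dark stock 16 x 120 x 20 mm and a steel blade 200 x 30 mm along its +x; origin under the stock's centre.
- rule: Bystander: yellow folding rule, folded, 204 x 16 x 14 mm; origin under its centre.
- offcut: Bystander: pine offcut, 70 x 150 x 28 mm; origin under its centre.
- pencil: Bystander: red pencil, 150 x 8 x 8 mm with a 20 mm point on its +x end, lying on the bench; origin under its middle.
Not all that is in view belongs to the job. Leave any pink look-alike of the part that bears dog_mid alone.

How it is judged:
On the way, in this order (a step that is already met when the one before it is completed fails the run):
1. the wooden dog stands fully home in the hole off the pine board's end (horizontal distance between dog_mid and hole below 0.005 m and z of dog_mid in the frame of hole between 0.003 and 0.0085 m and angle between dog_mid's own z axis and vertical below 0.08 rad), for 0.2 s.
2. the thumbscrew is turned in until its pad is seated on the pine board (value of joint screw below 0.12 rad and contact force between screw and pine above 0.5 N and horizontal distance between dog_mid and hole below 0.005 m), for 0.2 s.
At the end, for the whole second after the job is handed in: Dog upright in its hole (5 mm off axis, head down to 2.5 mm, tilt under 0.08 rad); the thumbscrew, once seated (within 0.12 rad), is still at 1.22 to 1.92 rad out, pad clear of the pine board, fingers gripping it (over 3 N). Pine board within 12 mm of its start, bystanders within 30 mm (all of step 1 and value of joint screw between 1.22 and 1.92 rad and velocity of joint screw between -0.1 and 0.1 rad/s and contact force between the fingers and screw above 3 N and contact force between screw and pine below 0.2 N and distance of pine_mid from where it was at the start of the episode below 0.012 m and distance of each of alu_dog_mid, bottle, mallet, square, rule, offcut, pencil from where it was at the start of the episode below 0.03 m); the arm keeps its last pose, push and grip.
It fails at once if the pine board is shoved away (distance of pine_mid from where it was at the start of the episode above 0.025 m).
It fails at once if a bystander is knocked away (distance of any of alu_dog_mid, bottle, mallet, square, rule, offcut, pencil from where it was at the start of the episode above 0.05 m).
It fails at once if the bottle is tipped (angle between bottle's own z axis and vertical above 0.3 rad).
It also fails if it takes over 58 s, if anything falls off the work surface, if the arm or the gripper's body presses on something with over 40 N, if the wrist force passes 120 N, or if a joint passes its speed limit or range.

## Working session

There is one attempt and no reset: what is moved stays moved. The work goes in short steps, Python scripts to look and compute and a tool call to move; the robot and the scene stay as the last step left them, time stands still between calls to the robot, and variables do not carry over. Pictures are saved under pics/ and viewed, about 8 in all and at most 12, crops included, and the job is handed in when it is done.

Besides the shell and the picture viewer there is one more tool, called as name(argument=value, ...), one argument or row to a line, values as JSON. drive_tool: Moves the arm, as the interface text tells. Its arguments: {"type":"object","properties":{"motion":{"type":"array","items":{"type":"object","properties":{"jaw":{"type":"number"},"offset":{"type":"array","items":{"type":"number"}},"dr":{"type":"array","items":{"type":"number"}}}}},"force":{"type":"number"}},"required":["motion"]}

```bash
mkdir -p pics; ls; cat > h.py <<'E'
import numpy as np, cv2
from plant import robot
def cam(n, f=None):
    c=robot.read_camera(n)
    if f: cv2.imwrite(f'pics/{f}.png', c['image'])
    np.save(f'/tmp/{n}.npy', {k:c[k] for k in c}, allow_pickle=True)
    return c
def load(n): return np.load(f'/tmp/{n}.npy',allow_pickle=True).item()
def ray(c,uv):
    k=float(c['k1']); K=np.array(c['K'])
    d=cv2.undistortPoints(np.array([[uv]],float),K,np.array([k,0,0,0,0.]))[0,0]
    r=np.array(c['attitude'])@np.array([d[0],d[1],1.]); return np.array(c['eye']),r/np.linalg.norm(r)
def plane(c,uv,z):
    e,r=ray(c,uv); return e+r*(z-e[2])/r[2]
def tri(rs):
    A=sum(np.eye(3)-np.outer(r,r) for e,r in rs); b=sum((np.eye(3)-np.outer(r,r))@e for e,r in rs)
    return np.linalg.solve(A,b)
def proj(c,p):
    q=np.array(c['attitude']).T@(np.array(p)-np.array(c['eye'])); 
    return cv2.projectPoints(q.reshape(1,1,3),np.zeros(3),np.zeros(3),np.array(c['K']),np.array([float(c['k1']),0,0,0,0]))[0].ravel()
E
python3 - <<'E'
from h import *
for n in ['scene','top','wrist']:
    c=cam(n,n+'0'); print(n,c['eye'],np.round(c['attitude'],3).tolist(),c['K'][0][0],c['k1'])
s=robot.read_state(); print(s['position'],np.round(s['tool_rot'],3).tolist(),s['time_s'],s['wrist_force'])
E
```

```text
pics
scene [ 1.11773515 -0.39190816  0.87039799] [[0.596, 0.571, -0.565], [0.803, -0.436, 0.407], [-0.014, -0.696, -0.718]] 447.0400836572104 -0.10264683712702938
top [0.41698673 0.03377971 1.58985252] [[-0.001, -0.996, 0.089], [-1.0, -0.0, -0.008], [0.008, -0.09, -0.996]] 557.0075194163622 -0.1781085564454362
wrist [0.21655841 0.64274668 0.38363614] [[0.42, 0.873, 0.246], [0.907, -0.404, -0.117], [-0.003, 0.272, -0.962]] 384.7611257781944 -0.08303185132331349
[0.28351964 0.61202817 0.1996224 ] [[0.42, 0.907, -0.0], [0.907, -0.42, -0.001], [-0.001, 0.0, -1.0]] 0.15 [-0.13416676  0.14289268  0.58073293]
```

View pics/top0.png

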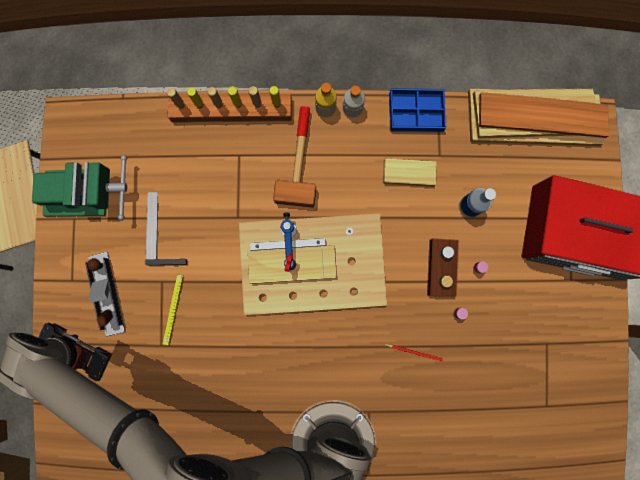

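View pics/scene0.png

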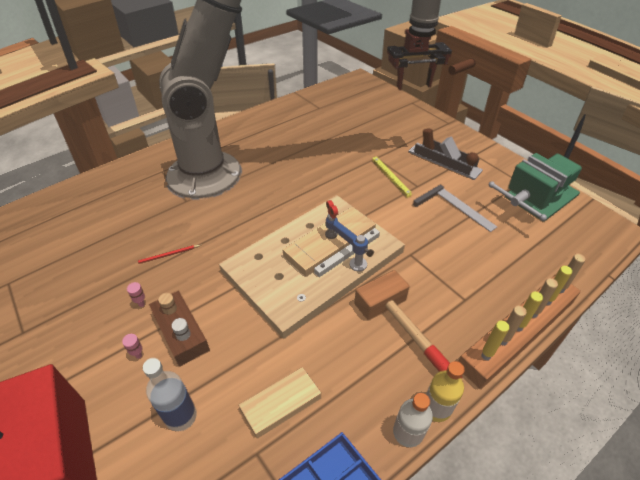

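Top view: the rack is at about (444,268). It holds one tan dog at (446,281) and one silver dog with a black band at (448,253). The pink look-alikes stand loose at (481,267) and (461,314). The candidate holes are the lone one at (351,261), in line with the pine board's end, and the near row of four at rows 291–297. There is also a white-rimmed spot at (349,231). The wing is at about (290,263). The tan dog in the rack and the lone hole fit the description, so I'll confirm both in one enlarged crop.

```bash
python3 - <<'E'
from h import *
t=load('top')['image']; s=load('scene')['image']
a=cv2.resize(t[200:325,235:500],None,fx=3,fy=3,interpolation=cv2.INTER_CUBIC)
b=cv2.resize(s[190:290,215:415],None,fx=2,fy=2,interpolation=cv2.INTER_CUBIC)
d=cv2.resize(s[270:370,110:310],None,fx=2,fy=2,interpolation=cv2.INTER_CUBIC)
o=np.zeros((575,800,3),np.uint8); o[:375,:795]=a; o[375:575,:400]=b; o[375:575,400:800]=d
cv2.imwrite('pics/crop1.png',o)
E
```

```text
(no output)
```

View pics/crop1.png

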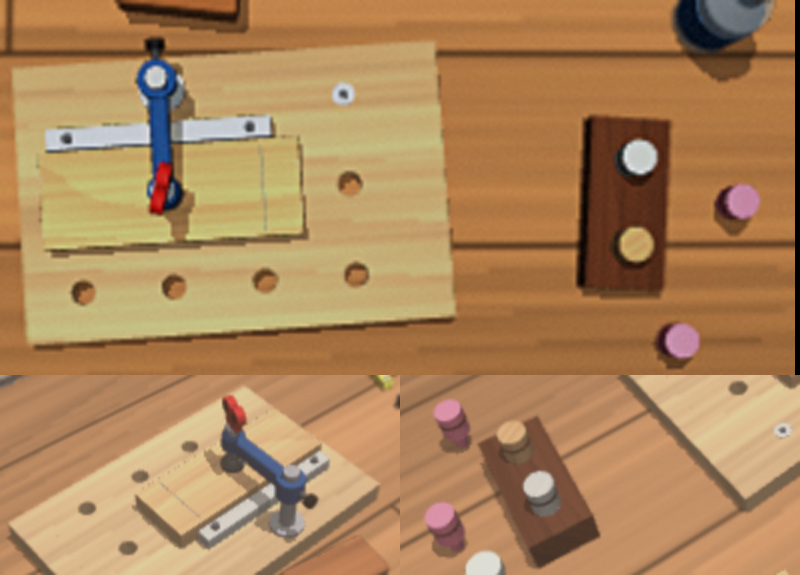

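The crop confirms it: the tan dog in the rack is at crop (636,245), and the lone hole off the pine end is at (350,183), which is not in the near row. Now the positions.

```bash
python3 - <<'E'
from h import *
c=load('top'); s=load('scene')
f=lambda p:(p[0]/3+235,p[1]/3+200)
print('hole',plane(c,f((350,183)),.03),'scene',plane(s,(215+128/2,190+(548-375)/2),.03))
print('dog top',plane(c,f((636,245)),.085),'scene',plane(s,(110+(513-400)/2,270+(433-375)/2),.085))
print('alu',plane(c,f((640,157)),.085))
print('wing',plane(c,f((161,188)),.145),'tri',tri([ray(c,f((161,188))),ray(s,(215+235/2,190+(412-375)/2))]))
for n,p,z in [('pineBR',(304,235),.058),('pineTR',(300,137),.058),('pineBL',(42,250),.058),('bdTL',(13,70),.03),('bdTR',(436,42),.03),('bdBR',(454,318),.03),('bdBL',(29,344),.03),('rowR',(356,275),.03),('rowL',(83,293),.03),('rackTL',(592,117),.045),('rackBL',(583,287),.045),('rackTR',(670,120),.045),('rackBR',(664,291),.045),('bottle',(735,10),.2),('post',(155,77),.126)]:
    print(n,plane(c,f(p),z)[:2].round(4))
E
```

```text
hole [ 0.51389169 -0.05286383  0.03      ] scene [ 0.5168568  -0.05254811  0.03      ]
dog top [ 0.45361556 -0.31028912  0.085     ] scene [ 0.45983044 -0.30852141  0.085     ]
alu [ 0.5338639  -0.31539917  0.085     ]
wing [0.50241481 0.11728526 0.145     ] tri [0.50321019 0.11845185 0.14737104]
pineBR [ 0.4644 -0.0089]
pineTR [ 0.5546 -0.0054]
pineBL [0.4505 0.2315]
bdTL [0.6206 0.2645]
bdTR [ 0.6473 -0.135 ]
bdBR [ 0.3876 -0.1496]
bdBL [0.3634 0.2467]
rowR [ 0.4279 -0.0581]
rowL [0.4111 0.1964]
rackTL [ 0.5746 -0.2796]
rackBL [ 0.4158 -0.2687]
rackTR [ 0.5719 -0.3542]
rackBR [ 0.4115 -0.3455]
bottle [ 0.651  -0.3748]
post [0.6017 0.1242]
```

Heights, board yaw (about 3.3°) and sizes are all consistent. The dog is at about (0.456,-0.309), the hole at (0.515,-0.053) and the wing at (0.503,0.118). First I'll turn the tool to yaw 0 so its x lies along world x.

drive_tool(
  motion=[
    {"jaw": 6,"offset": [0,0,0],"dr": [0,0,7.1]},
    {"jaw": 6,"offset": [0,0,0],"dr": [0,0,7.1]},
    {"jaw": 6,"offset": [0,0,0],"dr": [0,0,7.1]},
    {"jaw": 6,"offset": [0,0,0],"dr": [0,0,7.1]},
    {"jaw": 6,"offset": [0,0,0],"dr": [0,0,7.1]},
    {"jaw": 6,"offset": [0,0,0],"dr": [0,0,7.1]},
    {"jaw": 6,"offset": [0,0,0],"dr": [0,0,7.1]},
    {"jaw": 6,"offset": [0,0,0],"dr": [0,0,7.1]},
  ],
  force=20,
)

```text
time_s: 0.82
position: [0.2836, 0.6123, 0.2]
tool_rot: [[0.99, 0.139, -0.0], [0.139, -0.99, -0.001], [-0.0, 0.001, -1.0]]
wrist_force: [0.2, 0.3, -1.0]
width: 0.06
```

drive_tool(
  motion=[
    {"jaw": 6,"offset": [0,0,0],"dr": [0,0,4.2]},
    {"jaw": 6,"offset": [0,0,0],"dr": [0,0,4.2]},
    {"jaw": 6,"offset": [2,3.6,-0.5],"dr": [0,0,0]},
    {"jaw": 6,"offset": [2,3.6,-0.5],"dr": [0,0,0]},
    {"jaw": 6,"offset": [2,3.6,-0.5],"dr": [0,0,0]},
    {"jaw": 6,"offset": [2,3.6,-0.5],"dr": [0,0,0]},
    {"jaw": 6,"offset": [2,3.6,0],"dr": [0,0,0]},
    {"jaw": 6,"offset": [2,3.6,0],"dr": [0,0,0]},
  ],
)

```text
time_s: 1.48
position: [0.4041, 0.3946, 0.2206]
tool_rot: [[1.0, -0.001, 0.0], [-0.001, -1.0, 0.001], [0.0, -0.001, -1.0]]
wrist_force: [0.9, 0.2, -1.4]
width: 0.06
```

drive_tool(
  motion=[
    {"jaw": 6,"offset": [1.5,3.8,0],"dr": [0,0,0]},
    {"jaw": 6,"offset": [1.5,3.8,0],"dr": [0,0,0]},
    {"jaw": 6,"offset": [1.5,3.8,0],"dr": [0,0,0]},
    {"jaw": 6,"offset": [1.5,3.8,0],"dr": [0,0,0]},
    {"jaw": 6,"offset": [1,3.8,0],"dr": [0,0,0]},
    {"jaw": 6,"offset": [1,3.8,0],"dr": [0,0,0]},
    {"jaw": 6,"offset": [1,3.8,0],"dr": [0,0,0]},
    {"jaw": 6,"offset": [0,0,0],"dr": [0,0,0]},
  ],
)

```text
time_s: 2.15
position: [0.4947, 0.1215, 0.2207]
tool_rot: [[1.0, -0.012, 0.001], [-0.012, -1.0, -0.002], [0.001, 0.002, -1.0]]
wrist_force: [0.2, 0.0, 0.5]
width: 0.0601
```

```bash
python3 - <<'E'
from h import *
c=cam('wrist','w1'); print(c['eye'],np.round(c['attitude'],2).tolist())
c=load('wrist'); import shutil; shutil.copy('/tmp/wrist.npy','/tmp/w1.npy')
h=cv2.cvtColor(c['image'],cv2.COLOR_BGR2HSV); m=((h[...,0]<6)|(h[...,0]>174))&(h[...,1]>170)&(h[...,2]>60)
n,l,st,ce=cv2.connectedComponentsWithStats(m.astype(np.uint8)); i=1+np.argmax(st[1:,4]); print(st[i],ce[i])
E
```

```text
[0.49592117 0.19554938 0.40469039] [[1.0, -0.01, -0.0], [-0.01, -0.96, -0.28], [0.0, 0.28, -0.96]]
[298 235  63  26 867] [328.42560554 248.7727797 ]
```

View pics/w1.png

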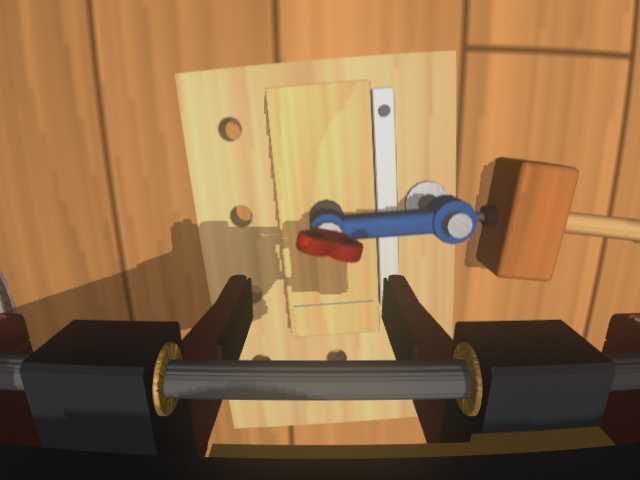

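drive_tool(
  motion=[
    {"jaw": 6,"offset": [0.4,3.8,0],"dr": [0,0,0]},
    {"jaw": 6,"offset": [0.4,3.8,0],"dr": [0,0,0]},
    {"jaw": 6,"offset": [0,3.8,0],"dr": [0,0,0]},
    {"jaw": 6,"offset": [0,3.8,0],"dr": [0,0,0]},
    {"jaw": 6,"offset": [0,0,0],"dr": [0,0,0]},
    {"jaw": 6,"offset": [0,0,0],"dr": [0,0,0]},
    {"jaw": 6,"offset": [0,0,0],"dr": [0,0,0]},
    {"jaw": 6,"offset": [0,0,0],"dr": [0,0,0]},
  ],
)

```text
time_s: 2.87
position: [0.5012, -0.0194, 0.2201]
tool_rot: [[1.0, 0.002, -0.0], [0.002, -1.0, 0.0], [-0.0, -0.0, -1.0]]
wrist_force: [0.7, -0.2, 0.5]
width: 0.0599
```

```bash
python3 - <<'E'
from h import *
c=cam('wrist','w2'); np.save('/tmp/w2.npy',c,allow_pickle=True); print(c['eye'])
print('pred hole px',proj(c,(.5155,-.053,.03)))
E
```

```text
[0.5015724  0.0541648  0.40431629]
pred hole px [330.66351084 238.82861935]
```

View pics/w2.png

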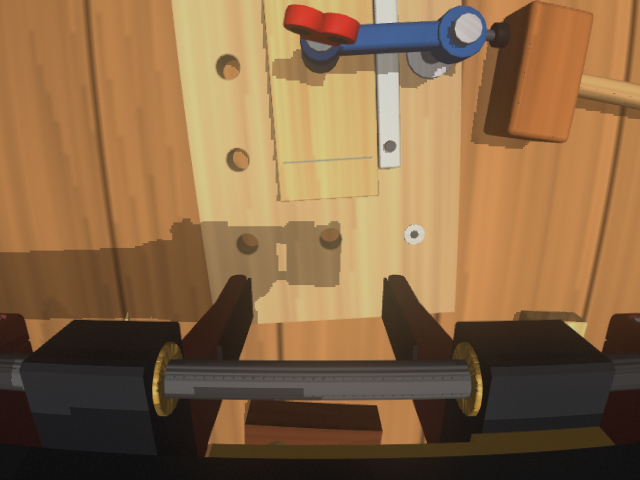

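w1 and w2: the hole is at (330,238) in w2, against a predicted (331,239), so the estimate holds. The wing in w1 is at (298–361, 235–261), its long side nearly along world x. I'll refine both numerically and then carry on to the dog.

```bash
python3 - <<'E'
from h import *
w=np.load('/tmp/w2.npy',allow_pickle=True).item(); w1=np.load('/tmp/w1.npy',allow_pickle=True).item(); t=load('top'); s=load('scene')
g=cv2.cvtColor(w['image'],cv2.COLOR_BGR2GRAY); r=g[222:256,312:352]
# hole mouth seen: far rim etc -> blob vs shaded plywood
T,m=cv2.threshold(r,0,255,cv2.THRESH_OTSU+cv2.THRESH_BINARY_INV)
print(T); print('\n'.join(' '.join('%3d'%v for v in row[::2]) for row in r[::2]))
def red(im):
    h=cv2.cvtColor(im,cv2.COLOR_BGR2HSV); m=((h[...,0]<6)|(h[...,0]>174))&(h[...,1]>170)&(h[...,2]>60)
    return m.astype(np.uint8)
rs=[]
for c,roi in [(t,(235,320,240,290)),(s,(310,350,190,225)),(w1,(280,380,220,270)),(w,(270,370,0,50))]:
    x0,x1,y0,y1=roi; m=np.zeros_like(red(c['image'])); m[y0:y1,x0:x1]=red(c['image'])[y0:y1,x0:x1]
    M=cv2.moments(m,True); p=(M['m10']/M['m00'],M['m01']/M['m00']); rs.append(ray(c,p)); print(p,M['m00'],'z.145',plane(c,p,.145)[:2].round(4))
    (cx,cy),(a,b),an=cv2.minAreaRect(cv2.findNonZero(m)); print('  rect',a,b,an)
print('wing tri',tri(rs).round(4))
# wing lobes tops in w1
E
```

```text
145.0
124 157 178 180 181 184 184 186 186 154 126 124 124 160 184 183 183 183 180 177
124 157 179 181 182 184 184 187 158 127 126 124 123 126 163 183 183 182 180 177
123 157 150 124 126 128 129 131 131 128 127 125 123 124 163 182 183 182 180 178
123 122 122 125 126 128 130 125 115 111 110 117 122 125 163 183 182 183 181 178
123 121 123 124 125 124 110 107 106 106 109 111 111 120 161 184 183 182 181 179
123 123 124 125 123 107 109 108 105 106 108 109 113 110 159 183 183 183 182 178
124 121 122 124 112 107 109 107 106 107 108 111 112 108 123 182 183 182 181 178
124 122 122 121  97 106 108 107 107 106 109 111 111  97  90 175 183 183 180 178
124 121 122 118  83  98 108 106 106 106 106 110 104  83  81 160 183 182 181 179
123 122 122 118  83  79  87 105 106 105 108  92  83  83  83 167 182 182 180 177
124 121 122 122  92  78  80  81  81  84  81  82  84  82  94 179 182 183 181 177
124 122 121 123 110  77  79  81  81  81  83  83  84  82 108 181 182 182 181 178
124 123 121 123 124 101  80  80  81  82  85  84  82 101 124 183 182 181 180 177
125 122 121 124 123 125 112  95  82  84  83  89 109 119 124 182 183 182 180 178
123 123 121 123 124 125 127 127 124 118 117 121 122 122 124 181 182 183 180 177
123 122 122 122 123 125 126 129 130 128 125 124 121 122 124 182 182 183 180 177
123 122 121 123 123 124 127 128 131 128 125 123 122 120 160 182 183 182 181 177
(288.0810810810811, 262.5) 74.0 z.145 [0.5028 0.1188]
  rect 4.510671138763428 16.473756790161133 11.309932708740234
(332.37142857142857, 206.14285714285714) 35.0 z.145 [0.4952 0.1266]
  rect 12.203402519226074 3.0508506298065186 56.30992889404297
(328.42560553633217, 248.77277970011534) 867.0 z.145 [0.5033 0.1129]
  rect 62.2486457824707 16.352888107299805 12.63336181640625
(322.29424157303373, 21.037219101123597) 1424.0 z.145 [0.5046 0.1201]
  rect 73.00321960449219 21.828205108642578 14.03624439239502
wing tri [0.5036 0.1177 0.1562]
```

drive_tool(
  motion=[
    {"jaw": 6,"offset": [0,3.8,0],"dr": [0,0,0]},
    {"jaw": 6,"offset": [0,3.8,0],"dr": [0,0,0]},
    {"jaw": 6,"offset": [-0.8,3.8,0],"dr": [0,0,0]},
    {"jaw": 6,"offset": [-0.9,3.8,0],"dr": [0,0,0]},
    {"jaw": 6,"offset": [-0.9,3.8,0],"dr": [0,0,0]},
    {"jaw": 6,"offset": [-0.9,3.4,0],"dr": [0,0,0]},
    {"jaw": 6,"offset": [-1,3.3,0],"dr": [0,0,0]},
    {"jaw": 6,"offset": [0,0,0],"dr": [0,0,0]},
  ],
)

```text
time_s: 3.58
position: [0.4534, -0.2845, 0.2209]
tool_rot: [[1.0, -0.008, -0.0], [-0.008, -1.0, -0.003], [-0.0, 0.003, -1.0]]
wrist_force: [-0.9, -0.5, -0.5]
width: 0.0598
```

```bash
python3 - <<'E'
from h import *
c=cam('wrist','w3'); print(c['eye'])
print('pred dog px',proj(c,(.456,-.3095,.085)))
E
```

```text
[ 0.45448961 -0.21025581  0.40474952]
pred dog px [319.69111451 245.84501777]
```

View pics/w3.png

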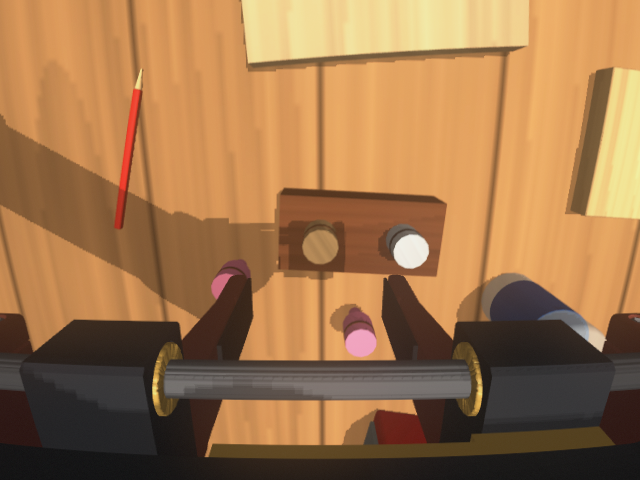

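w3: the wooden dog's head is at (320,244.5), against a predicted (319.7,245.8); the alu dog is at (409,250). The arm may still be settling, so I'll check the state.

```bash
python3 - <<'E'
from h import *
s=robot.read_state(); print(s['position'],np.round(s['tool_rot'],4).tolist(),s['time_s'],np.round(s['joint_velocities'],3))
E
```

```text
[ 0.45481751 -0.28120215  0.22050464] [[1.0, -0.0056, -0.0002], [-0.0056, -1.0, -0.0013], [-0.0002, 0.0013, -1.0]] 3.6333 [-0.054 -0.005 -0.063  0.009 -0.015  0.003 -0.034]
```

drive_tool(
  motion=[
    {"jaw": 6,"offset": [0,1.5,1.5],"dr": [0,0,0]},
    {"jaw": 6,"offset": [0,1.5,2.5],"dr": [0,0,0]},
    {"jaw": 6,"offset": [0,0,3],"dr": [0,0,0]},
    {"jaw": 6,"offset": [0,0,3],"dr": [0,0,0]},
    {"jaw": 6,"offset": [0,0,1],"dr": [0,0,0]},
    {"jaw": 6,"offset": [0,0,0],"dr": [0,0,0]},
    {"jaw": 6,"offset": [0,0,0],"dr": [0,0,0]},
    {"jaw": 6,"offset": [0,0,0],"dr": [0,0,0]},
  ],
)

```text
time_s: 4.3
position: [0.4573, -0.3086, 0.1119]
tool_rot: [[1.0, 0.0, 0.002], [0.0, -1.0, -0.001], [0.002, 0.001, -1.0]]
wrist_force: [0.9, -0.6, 0.1]
width: 0.0604
```

drive_tool(
  motion=[
    {"jaw": 6,"offset": [-0.1,0,2],"dr": [0,0,0]},
    {"jaw": 6,"offset": [0,0,2],"dr": [0,0,0]},
    {"jaw": 6,"offset": [0,0,1.4],"dr": [0,0,0]},
    {"jaw": 6,"offset": [0,0,0.6],"dr": [0,0,0]},
    {"jaw": 6,"offset": [0,0,0],"dr": [0,0,0]},
    {"jaw": 6,"offset": [0,0,0],"dr": [0,0,0]},
    {"jaw": 2.5,"offset": [0,0,0],"dr": [0,0,0]},
    {"jaw": 2.5,"offset": [0,0,0],"dr": [0,0,0]},
  ],
)

```text
time_s: 4.97
position: [0.4557, -0.3091, 0.0515]
tool_rot: [[1.0, -0.001, 0.002], [-0.001, -1.0, -0.001], [0.002, 0.001, -1.0]]
wrist_force: [-0.1, -0.6, 0.1]
width: 0.0498
```

drive_tool(
  motion=[
    {"jaw": 2.5,"offset": [0,0,0],"dr": [0,0,0]},
    {"jaw": 2.5,"offset": [0,0,0],"dr": [0,0,0]},
    {"jaw": 2.5,"offset": [0,0,0],"dr": [0,0,0]},
    {"jaw": 2.5,"offset": [0,0,0],"dr": [0,0,0]},
    {"jaw": 2.5,"offset": [0,0,0],"dr": [0,0,0]},
    {"jaw": 2.5,"offset": [0,0,0],"dr": [0,0,0]},
    {"jaw": 2.5,"offset": [0,0,0],"dr": [0,0,0]},
    {"jaw": 2.5,"offset": [0,0,0],"dr": [0,0,0]},
  ],
)

```text
time_s: 5.63
position: [0.4552, -0.3088, 0.0506]
tool_rot: [[1.0, -0.001, 0.001], [-0.001, -1.0, -0.0], [0.001, 0.0, -1.0]]
wrist_force: [-0.1, 0.5, 4.6]
width: 0.0299
```

drive_tool(
  motion=[
    {"jaw": 2.5,"offset": [0,0,-0.5],"dr": [0,0,0]},
    {"jaw": 2.5,"offset": [0,0,-1.5],"dr": [0,0,0]},
    {"jaw": 2.5,"offset": [0,0,-2.5],"dr": [0,0,0]},
    {"jaw": 2.5,"offset": [0,0,-2.5],"dr": [0,0,0]},
    {"jaw": 2.5,"offset": [0,0,-1.5],"dr": [0,0,0]},
    {"jaw": 2.5,"offset": [0,0,-0.5],"dr": [0,0,0]},
    {"jaw": 2.5,"offset": [0,0,0],"dr": [0,0,0]},
    {"jaw": 2.5,"offset": [0,0,0],"dr": [0,0,0]},
  ],
)

```text
time_s: 6.3
position: [0.4544, -0.3081, 0.1396]
tool_rot: [[1.0, -0.001, -0.001], [-0.001, -1.0, 0.001], [-0.001, -0.001, -1.0]]
wrist_force: [-0.4, 0.9, -1.4]
width: 0.0306
```

drive_tool(
  motion=[
    {"jaw": 2.5,"offset": [0.7,-2,0],"dr": [0,0,0]},
    {"jaw": 2.5,"offset": [0.7,-3.5,0],"dr": [0,0,0]},
    {"jaw": 2.5,"offset": [0.7,-3.6,0],"dr": [0,0,0]},
    {"jaw": 2.5,"offset": [0.8,-3.6,0],"dr": [0,0,0]},
    {"jaw": 2.5,"offset": [0.8,-3.6,0],"dr": [0,0,0]},
    {"jaw": 2.5,"offset": [0.8,-3.6,0],"dr": [0,0,0]},
    {"jaw": 2.5,"offset": [0.7,-3.4,0],"dr": [0,0,0]},
    {"jaw": 2.5,"offset": [0.6,-2.3,0],"dr": [0,0,0]},
  ],
)

```text
time_s: 6.97
position: [0.5122, -0.0487, 0.1387]
tool_rot: [[1.0, 0.002, -0.003], [0.002, -1.0, 0.001], [-0.003, -0.001, -1.0]]
wrist_force: [0.1, -0.6, -0.3]
width: 0.0303
```

drive_tool(
  motion=[
    {"jaw": 2.5,"offset": [0,0,0],"dr": [0,0,0]},
    {"jaw": 2.5,"offset": [0,0,0],"dr": [0,0,0]},
    {"jaw": 2.5,"offset": [0,0,0],"dr": [0,0,0]},
    {"jaw": 2.5,"offset": [0,0,0],"dr": [0,0,0]},
    {"jaw": 2.5,"offset": [0,0,0],"dr": [0,0,0]},
    {"jaw": 2.5,"offset": [0,0,0],"dr": [0,0,0]},
    {"jaw": 2.5,"offset": [0,0,0],"dr": [0,0,0]},
    {"jaw": 2.5,"offset": [0,0,0],"dr": [0,0,0]},
  ],
)

```text
time_s: 7.63
position: [0.513, -0.0532, 0.1404]
tool_rot: [[1.0, -0.002, 0.0], [-0.002, -1.0, 0.0], [0.0, -0.0, -1.0]]
wrist_force: [0.1, -0.2, -1.0]
width: 0.0304
```

```bash
python3 - <<'E'
from h import *
s=cam('scene'); t=cam('top'); w=cam('wrist')
q=robot.read_state(); print(q['position'],q['wrist_force'],q['width'])
o=np.zeros((600,800,3),np.uint8)
o[:300,:400]=cv2.resize(s['image'][150:300,220:420],None,fx=2,fy=2)
o[:300,400:800]=cv2.resize(t['image'][200:300,280:413],(400,300))
o[300:600,:400]=cv2.resize(w['image'],(400,300))
o[300:600,400:800]=cv2.resize(w['image'][200:350,220:420],(400,300))
cv2.imwrite('pics/c2.png',o); print(proj(s,(.515,-.0525,.03)),proj(w,(.515,-.0525,.03)))
E
```

```text
[ 0.5130732  -0.05284601  0.14038712] [-0.24210849  1.02107316 -1.21159062] 0.030525316444549037
[278.58923327 276.01586891] [318.8440904  225.05750336]
```

View pics/c2.png

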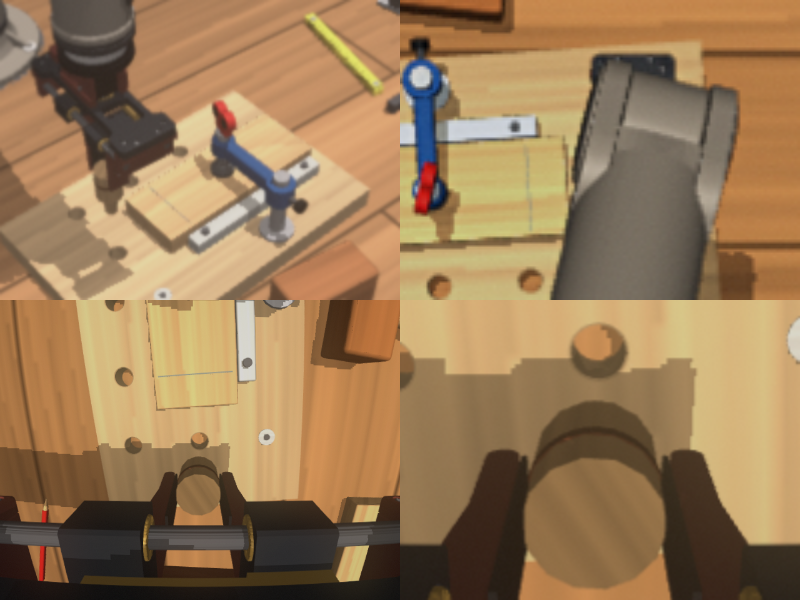

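The dog is held upright: its head is at wrist (317.5,311.5), the hole at (319.5,225), and the prediction was (318.8,225.1). Next, the dog's axis from the ray at its top.

```bash
python3 - <<'E'
from h import *
w=load('wrist')
print('dog',plane(w,(317.5,311.5),.1745),'hole',plane(w,(319.5,225),.03), 'tcp proj',proj(w,(.513,-.053,.1745)))
E
```

```text
dog [ 0.51374694 -0.05485737  0.1745    ] hole [ 0.51551713 -0.05245398  0.03      ] tcp proj [315.7532868  307.58412662]
```

drive_tool(
  motion=[
    {"jaw": 2.5,"offset": [0.2,-0.1,1],"dr": [0,0,0]},
    {"jaw": 2.5,"offset": [0,0,2],"dr": [0,0,0]},
    {"jaw": 2.5,"offset": [0,0,2],"dr": [0,0,0]},
    {"jaw": 2.5,"offset": [0,0,1.2],"dr": [0,0,0]},
    {"jaw": 2.5,"offset": [0,0,0.7],"dr": [0,0,0]},
    {"jaw": 2.5,"offset": [0,0,0.3],"dr": [0,0,0]},
    {"jaw": 2.5,"offset": [0,0,0.3],"dr": [0,0,0]},
    {"jaw": 2.5,"offset": [0,0,0.3],"dr": [0,0,0]},
  ],
)

```text
time_s: 8.45
position: [0.5157, -0.0518, 0.0627]
tool_rot: [[1.0, -0.001, 0.001], [-0.001, -1.0, 0.0], [0.001, -0.0, -1.0]]
wrist_force: [-0.0, 0.2, 0.1]
width: 0.0307
```

drive_tool(
  motion=[
    {"jaw": 2.5,"offset": [0,0,0.3],"dr": [0,0,0]},
    {"jaw": 2.5,"offset": [0,0,0.4],"dr": [0,0,0]},
    {"jaw": 2.5,"offset": [0,0,0.4],"dr": [0,0,0]},
    {"jaw": 2.5,"offset": [0,0,0.4],"dr": [0,0,0]},
    {"jaw": 2.5,"offset": [0,0,0.3],"dr": [0,0,0]},
    {"jaw": 2.5,"offset": [0,0,0.2],"dr": [0,0,0]},
    {"jaw": 2.5,"offset": [0,0,0],"dr": [0,0,0]},
    {"jaw": 2.5,"offset": [0,0,0],"dr": [0,0,0]},
  ],
)

```text
time_s: 9.12
position: [0.515, -0.0518, 0.0423]
tool_rot: [[1.0, -0.001, -0.0], [-0.001, -1.0, -0.0], [-0.0, 0.0, -1.0]]
wrist_force: [0.9, -1.0, -1.0]
width: 0.0304
```

drive_tool(
  motion=[
    {"jaw": 2.5,"offset": [0,0,0.2],"dr": [0,0,0]},
    {"jaw": 2.5,"offset": [0,0,0.2],"dr": [0,0,0]},
    {"jaw": 2.5,"offset": [0,0,0.1],"dr": [0,0,0]},
    {"jaw": 2.5,"offset": [0,0,0.1],"dr": [0,0,0]},
    {"jaw": 2.5,"offset": [0,0,0.1],"dr": [0,0,0]},
    {"jaw": 2.5,"offset": [0,0,0],"dr": [0,0,0]},
    {"jaw": 2.5,"offset": [0,0,0],"dr": [0,0,0]},
    {"jaw": 2.5,"offset": [0,0,0],"dr": [0,0,0]},
  ],
)

```text
time_s: 9.78
position: [0.5151, -0.0517, 0.0356]
tool_rot: [[1.0, -0.001, 0.0], [-0.001, -1.0, 0.0], [0.0, -0.0, -1.0]]
wrist_force: [-1.2, -0.2, 5.5]
width: 0.0303
```

Contact (5.5 N) came at exactly the expected height. Release and lift clear.

drive_tool(
  motion=[
    {"jaw": 5,"offset": [0,0,0],"dr": [0,0,0]},
    {"jaw": 5,"offset": [0,0,0],"dr": [0,0,0]},
    {"jaw": 5,"offset": [0,0,0],"dr": [0,0,0]},
    {"jaw": 5,"offset": [0,0,0],"dr": [0,0,0]},
    {"jaw": 5,"offset": [0,0,-1],"dr": [0,0,0]},
    {"jaw": 5,"offset": [0,0,-2],"dr": [0,0,0]},
    {"jaw": 5,"offset": [0,0,-3],"dr": [0,0,0]},
    {"jaw": 5,"offset": [0,0,-4],"dr": [0,0,0]},
  ],
)

```text
time_s: 10.45
position: [0.5132, -0.0519, 0.1353]
tool_rot: [[1.0, -0.001, -0.004], [-0.001, -1.0, -0.001], [-0.004, 0.001, -1.0]]
wrist_force: [0.6, 1.3, -0.5]
width: 0.0499
```

drive_tool(
  motion=[
    {"jaw": 5,"offset": [0,0,-3],"dr": [0,0,-7]},
    {"jaw": 5,"offset": [0,0,-3],"dr": [0,0,-7]},
    {"jaw": 5,"offset": [0,0,-2.5],"dr": [0,0,-7]},
    {"jaw": 5,"offset": [0,0,0],"dr": [0,0,-7]},
    {"jaw": 5,"offset": [0,0,0],"dr": [0,0,-7]},
    {"jaw": 5,"offset": [0,0,0],"dr": [0,0,-7]},
    {"jaw": 5,"offset": [0,0,0],"dr": [0,0,-7]},
    {"jaw": 5,"offset": [0,0,0],"dr": [0,0,-7]},
  ],
)

```text
time_s: 11.12
position: [0.5149, -0.052, 0.221]
tool_rot: [[0.555, 0.832, 0.0], [0.832, -0.555, -0.0], [0.0, 0.0, -1.0]]
wrist_force: [-0.0, -0.2, -0.2]
width: 0.05
```

drive_tool(
  motion=[
    {"jaw": 5,"offset": [0,0,0],"dr": [0,0,-7]},
    {"jaw": 5,"offset": [0,0,0],"dr": [0,0,-7]},
    {"jaw": 5,"offset": [0,0,0],"dr": [0,0,-7]},
    {"jaw": 5,"offset": [3.3,-1,0],"dr": [0,0,0]},
    {"jaw": 5,"offset": [3.3,-1,0],"dr": [0,0,0]},
    {"jaw": 5,"offset": [3.3,-1,0],"dr": [0,0,0]},
    {"jaw": 5,"offset": [3.2,-0.9,0],"dr": [0,0,0]},
    {"jaw": 5,"offset": [3.2,-1,0],"dr": [0,0,0]},
  ],
)

```text
time_s: 11.78
position: [0.5039, 0.1192, 0.2212]
tool_rot: [[0.227, 0.974, 0.001], [0.974, -0.227, 0.0], [0.0, 0.001, -1.0]]
wrist_force: [1.2, -0.3, -0.5]
width: 0.0501
```

drive_tool(
  motion=[
    {"jaw": 5,"offset": [0,0,0],"dr": [0,0,0]},
    {"jaw": 5,"offset": [0,0,0],"dr": [0,0,0]},
    {"jaw": 5,"offset": [0,0,0],"dr": [0,0,0]},
    {"jaw": 5,"offset": [0,0,0],"dr": [0,0,0]},
    {"jaw": 5,"offset": [0,0,0],"dr": [0,0,0]},
    {"jaw": 5,"offset": [0,0,0],"dr": [0,0,0]},
    {"jaw": 5,"offset": [0,0,0],"dr": [0,0,0]},
    {"jaw": 5,"offset": [0,0,0],"dr": [0,0,0]},
  ],
)

```text
time_s: 12.45
position: [0.5042, 0.1176, 0.2204]
tool_rot: [[0.227, 0.974, -0.0], [0.974, -0.227, 0.0], [0.0, -0.0, -1.0]]
wrist_force: [0.2, 0.6, -0.6]
width: 0.0501
```

```bash
python3 - <<'E'
from h import *
s=cam('scene'); t=cam('top'); w=cam('wrist')
q=robot.read_state(); print(q['position'],np.round(q['tool_rot'],3).tolist())
o=np.zeros((600,800,3),np.uint8)
o[:300,:400]=cv2.resize(s['image'][200:300,220:353],(400,300))
o[:300,400:800]=cv2.resize(t['image'][200:300,280:413],(400,300))
o[300:600,:400]=cv2.resize(w['image'],(400,300))
o[300:600,400:800]=cv2.resize(w['image'][170:320,220:420],(400,300))
cv2.imwrite('pics/c3.png',o)
print('pred dog top: scene',proj(s,(.515,-.0525,.07)),'top',proj(t,(.515,-.0525,.07)),'wrist',proj(w,(.515,-.0525,.07)))
h=cv2.cvtColor(w['image'],cv2.COLOR_BGR2HSV); m=(((h[...,0]<6)|(h[...,0]>174))&(h[...,1]>170)&(h[...,2]>60)).astype(np.uint8)
n,l,st,ce=cv2.connectedComponentsWithStats(m); i=1+np.argmax(st[1:,4]); print(st[i],ce[i],cv2.minAreaRect(cv2.findNonZero((l==i).astype(np.uint8))))
print([proj(w,(q['position'][0],q['position'][1],z)).round(1).tolist() for z in (.127,.145,.163)])
E
```

```text
[0.50417062 0.11799318 0.22034239] [[0.226, 0.974, -0.0], [0.974, -0.226, 0.0], [0.0, -0.0, -1.0]]
pred dog top: scene [277.49841974 265.26952655] top [352.33912284 259.68864768] wrist [144.14033412 266.59797294]
[308 243  17  30 444] [316.1463964  258.27027027] ((316.0, 257.5), (29.0, 16.0), 90.0)
[[318.3, 231.6], [318.4, 238.2], [318.4, 245.7]]
```

View pics/c3.png

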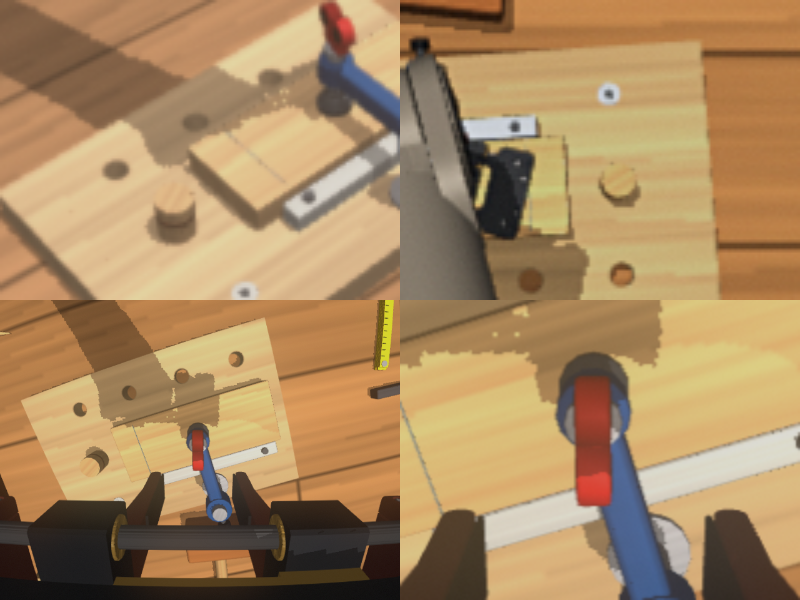

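Scene (278,265) and top (353,260) show the dog standing home, against predictions of (277.5,265.3) and (352.3,259.7). The wrist view shows the wing end-on between the fingers, at rows 209–272 and columns 308–326, about 1 mm to −x of the tool axis. Descend and grip.

drive_tool(
  motion=[
    {"jaw": 5,"offset": [-0.1,0,1.5],"dr": [0,0,0]},
    {"jaw": 5,"offset": [0,0,2.5],"dr": [0,0,0]},
    {"jaw": 5,"offset": [0,0,2.5],"dr": [0,0,0]},
    {"jaw": 5,"offset": [0,0,1.5],"dr": [0,0,0]},
    {"jaw": 5,"offset": [0,0,1],"dr": [0,0,0]},
    {"jaw": 5,"offset": [0,0,0],"dr": [0,0,0]},
    {"jaw": 5,"offset": [0,0,0],"dr": [0,0,0]},
    {"jaw": 5,"offset": [0,0,0],"dr": [0,0,0]},
  ],
)

```text
time_s: 13.27
position: [0.5048, 0.1174, 0.1314]
tool_rot: [[0.226, 0.974, 0.002], [0.974, -0.226, 0.001], [0.001, 0.001, -1.0]]
wrist_force: [-0.4, 0.9, -0.9]
width: 0.0499
```

drive_tool(
  motion=[
    {"jaw": 0.8,"offset": [0,0,0],"dr": [0,0,0]},
    {"jaw": 0.8,"offset": [0,0,0],"dr": [0,0,0]},
    {"jaw": 0.8,"offset": [0,0,0],"dr": [0,0,0]},
    {"jaw": 0.8,"offset": [0,0,0],"dr": [0,0,0]},
    {"jaw": 0.8,"offset": [0,0,0],"dr": [0,0,0]},
    {"jaw": 0.8,"offset": [0,0,0],"dr": [0,0,0]},
    {"jaw": 0.8,"offset": [0,0,0],"dr": [0,0,0]},
    {"jaw": 0.8,"offset": [0,0,0],"dr": [0,0,0]},
  ],
  force=30,
)

```text
time_s: 13.93
position: [0.504, 0.1174, 0.1304]
tool_rot: [[0.226, 0.974, 0.0], [0.974, -0.226, 0.0], [0.0, 0.0, -1.0]]
wrist_force: [-0.8, 0.8, 1.7]
width: 0.0116
```

```bash
cat > st.py <<'E'
from h import *
q=robot.read_state(); R=np.array(q['tool_rot']); print('t',q['time_s'],'p',np.round(q['position'],4),'yaw',round(float(np.degrees(np.arctan2(R[1,0],R[0,0]))),2),'tilt',np.round(R[:2,2],4),'F',np.round(q['wrist_force'],1),'M',np.round(q['ft_torque'],3),'w',round(q['width'],4),'j',np.round(q['joints'],2)[[0,4,6]])
E
python3 st.py
```

```text
t 13.9333 p [0.504  0.1174 0.1304] yaw 76.95 tilt [0.0002 0.0003] F [-0.8  0.8  1.7] M [ 0.21   0.008 -0.042] w 0.0116 j [-0.63 -0.14  1.13]
```

Gripped (width 11.6 mm). Screw in with cw = +z turns, following the pitch down.

drive_tool(
  motion=[
    {"jaw": 0.8,"offset": [0,0,0.005],"dr": [0,0,4]},
    {"jaw": 0.8,"offset": [0,0,0.005],"dr": [0,0,4]},
    {"jaw": 0.8,"offset": [0,0,0.005],"dr": [0,0,4]},
    {"jaw": 0.8,"offset": [0,0,0.005],"dr": [0,0,4]},
    {"jaw": 0.8,"offset": [0,0,0.005],"dr": [0,0,4]},
    {"jaw": 0.8,"offset": [0,0,0.005],"dr": [0,0,4]},
    {"jaw": 0.8,"offset": [0,0,0.005],"dr": [0,0,4]},
    {"jaw": 0.8,"offset": [0,0,0.005],"dr": [0,0,4]},
  ],
)

```text
time_s: 14.6
position: [0.5038, 0.1171, 0.13]
tool_rot: [[0.71, 0.704, -0.0], [0.704, -0.71, -0.0], [-0.0, -0.0, -1.0]]
wrist_force: [-0.4, 0.0, 1.7]
width: 0.0119
```

```bash
python3 st.py
```

```text
t 14.6 p [0.5038 0.1171 0.13  ] yaw 44.76 tilt [-0.0003 -0.0001] F [-0.4  0.   1.7] M [-0.002  0.066  0.037] w 0.0119 j [-0.73 -0.19  0.62]
```

drive_tool(
  motion=[
    {"jaw": 0.8,"offset": [0,0,0.004],"dr": [0,0,3]},
    {"jaw": 0.8,"offset": [0,0,0.004],"dr": [0,0,3]},
    {"jaw": 0.8,"offset": [0,0,0.004],"dr": [0,0,3]},
    {"jaw": 0.8,"offset": [0,0,0.004],"dr": [0,0,3]},
    {"jaw": 0.8,"offset": [0,0,0.004],"dr": [0,0,3]},
    {"jaw": 0.8,"offset": [0,0,0.004],"dr": [0,0,3]},
    {"jaw": 0.8,"offset": [0,0,0.004],"dr": [0,0,3]},
    {"jaw": 0.8,"offset": [0,0,0.004],"dr": [0,0,3]},
  ],
)

```text
time_s: 15.27
position: [0.5036, 0.1169, 0.1297]
tool_rot: [[0.935, 0.355, -0.001], [0.355, -0.935, -0.0], [-0.001, -0.0, -1.0]]
wrist_force: [-1.6, -1.3, 1.6]
width: 0.0118
```

```bash
python3 st.py
```

```text
t 15.2667 p [0.5036 0.1169 0.1297] yaw 20.8 tilt [-0.0007 -0.0002] F [-1.6 -1.3  1.6] M [-0.12   0.32   0.016] w 0.0118 j [-0.81 -0.24  0.25]
```

drive_tool(
  motion=[
    {"jaw": 0.8,"offset": [0,0,0.004],"dr": [0,0,3]},
    {"jaw": 0.8,"offset": [0,0,0.004],"dr": [0,0,3]},
    {"jaw": 0.8,"offset": [0,0,0.004],"dr": [0,0,3]},
    {"jaw": 0.8,"offset": [0,0,0.004],"dr": [0,0,3]},
    {"jaw": 0.8,"offset": [0,0,0.004],"dr": [0,0,3]},
    {"jaw": 0.8,"offset": [0,0,0.004],"dr": [0,0,3]},
    {"jaw": 0.8,"offset": [0,0,0.004],"dr": [0,0,3]},
    {"jaw": 0.8,"offset": [0,0,0.004],"dr": [0,0,3]},
  ],
)

```text
time_s: 15.93
position: [0.5034, 0.1169, 0.1293]
tool_rot: [[0.998, -0.056, -0.001], [-0.056, -0.998, -0.0], [-0.001, 0.0, -1.0]]
wrist_force: [-2.3, -0.5, 2.4]
width: 0.0117
```

```bash
python3 st.py
```

```text
t 15.9333 p [0.5034 0.1169 0.1293] yaw -3.2 tilt [-0.0012 -0.0002] F [-2.3 -0.5  2.4] M [-0.238  0.507  0.054] w 0.0117 j [-0.88 -0.29 -0.11]
```

drive_tool(
  motion=[
    {"jaw": 0.8,"offset": [0,0,0.004],"dr": [0,0,3]},
    {"jaw": 0.8,"offset": [0,0,0.004],"dr": [0,0,3]},
    {"jaw": 0.8,"offset": [0,0,0.004],"dr": [0,0,3]},
    {"jaw": 0.8,"offset": [0,0,0.004],"dr": [0,0,3]},
    {"jaw": 0.8,"offset": [0,0,0.004],"dr": [0,0,3]},
    {"jaw": 0.8,"offset": [0,0,0.004],"dr": [0,0,3]},
    {"jaw": 0.8,"offset": [0,0,0.004],"dr": [0,0,3]},
    {"jaw": 0.8,"offset": [0,0,0.004],"dr": [0,0,3]},
  ],
)

```text
time_s: 16.6
position: [0.5031, 0.117, 0.129]
tool_rot: [[0.89, -0.457, -0.002], [-0.457, -0.89, -0.0], [-0.002, 0.001, -1.0]]
wrist_force: [-2.8, -0.3, 4.1]
width: 0.0116
```

```bash
python3 st.py
```

```text
t 16.6 p [0.5031 0.117  0.129 ] yaw -27.19 tilt [-0.0018 -0.0001] F [-2.8 -0.3  4.1] M [-0.198  0.845  0.1  ] w 0.0116 j [-0.96 -0.35 -0.47]
```

drive_tool(
  motion=[
    {"jaw": 0.8,"offset": [0,0,0.003],"dr": [0,0,2]},
    {"jaw": 0.8,"offset": [0,0,0.003],"dr": [0,0,2]},
    {"jaw": 0.8,"offset": [0,0,0.003],"dr": [0,0,2]},
    {"jaw": 0.8,"offset": [0,0,0.003],"dr": [0,0,2]},
    {"jaw": 0.8,"offset": [0,0,0.003],"dr": [0,0,2]},
    {"jaw": 0.8,"offset": [0,0,0.003],"dr": [0,0,2]},
    {"jaw": 0.8,"offset": [0,0,0],"dr": [0,0,0]},
    {"jaw": 0.8,"offset": [0,0,0],"dr": [0,0,0]},
  ],
  force=45,
)

```text
time_s: 17.27
position: [0.503, 0.117, 0.129]
tool_rot: [[0.777, -0.63, -0.002], [-0.63, -0.777, -0.0], [-0.002, 0.001, -1.0]]
wrist_force: [-3.7, -0.5, 6.7]
width: 0.0116
```

```bash
python3 st.py
```

```text
t 17.2667 p [0.503 0.117 0.129] yaw -39.03 tilt [-0.0021 -0.    ] F [-3.7 -0.5  6.7] M [-0.196  1.039  0.179] w 0.0116 j [-1.   -0.38 -0.64]
```

drive_tool(
  motion=[
    {"jaw": 0.8,"offset": [0,0,0.002],"dr": [0,0,1.5]},
    {"jaw": 0.8,"offset": [0,0,0.002],"dr": [0,0,1.5]},
    {"jaw": 0.8,"offset": [0,0,0.002],"dr": [0,0,1.5]},
    {"jaw": 0.8,"offset": [0,0,0.002],"dr": [0,0,1.5]},
    {"jaw": 0.8,"offset": [0,0,0.002],"dr": [0,0,1.5]},
    {"jaw": 0.8,"offset": [0,0,0.002],"dr": [0,0,1.5]},
    {"jaw": 0.8,"offset": [0,0,0],"dr": [0,0,0]},
    {"jaw": 0.8,"offset": [0,0,0],"dr": [0,0,0]},
  ],
)

```text
time_s: 17.93
position: [0.503, 0.1171, 0.129]
tool_rot: [[0.67, -0.743, -0.002], [-0.743, -0.67, -0.0], [-0.001, 0.002, -1.0]]
wrist_force: [-4.5, -0.6, 9.1]
width: 0.0115
```

```bash
python3 st.py
```

```text
t 17.9333 p [0.503  0.1171 0.129 ] yaw -47.95 tilt [-0.0024 -0.0001] F [-4.5 -0.6  9.1] M [-0.249  1.171  0.581] w 0.0115 j [-1.03 -0.41 -0.77]
```

drive_tool(
  motion=[
    {"jaw": 0.8,"offset": [0,0,0],"dr": [0,0,0]},
    {"jaw": 0.8,"offset": [0,0,0],"dr": [0,0,1]},
    {"jaw": 0.8,"offset": [0,0,0],"dr": [0,0,1]},
    {"jaw": 0.8,"offset": [0,0,0],"dr": [0,0,1]},
    {"jaw": 0.8,"offset": [0,0,0],"dr": [0,0,0]},
    {"jaw": 0.8,"offset": [0,0,0],"dr": [0,0,0]},
    {"jaw": 0.8,"offset": [0,0,0],"dr": [0,0,0]},
    {"jaw": 0.8,"offset": [0,0,0],"dr": [0,0,0]},
  ],
  force=60,
)

```text
time_s: 18.6
position: [0.503, 0.1171, 0.129]
tool_rot: [[0.631, -0.775, -0.002], [-0.775, -0.631, -0.001], [-0.001, 0.002, -1.0]]
wrist_force: [-4.5, -0.9, 9.3]
width: 0.012
```

```bash
python3 st.py
```

```text
t 18.6 p [0.503  0.1171 0.129 ] yaw -50.85 tilt [-0.0024 -0.0005] F [-4.5 -0.9  9.3] M [-0.299  1.188  1.135] w 0.012 j [-1.04 -0.42 -0.81]
```

Torque rose from 0.18 to 0.58 to 1.13 N m (about 0.19 N m per degree), so the screw is hard on its stop, reached at a tool yaw of about −46°. Now back off about 95° of tool turn: 5° of wind-up plus 90°.

drive_tool(
  motion=[
    {"jaw": 0.8,"offset": [0,0,0],"dr": [0,0,-3]},
    {"jaw": 0.8,"offset": [0,0,-0.008],"dr": [0,0,-6]},
    {"jaw": 0.8,"offset": [0,0,-0.008],"dr": [0,0,-6]},
    {"jaw": 0.8,"offset": [0,0,-0.008],"dr": [0,0,-6]},
    {"jaw": 0.8,"offset": [0,0,-0.008],"dr": [0,0,-6]},
    {"jaw": 0.8,"offset": [0,0,-0.008],"dr": [0,0,-6]},
    {"jaw": 0.8,"offset": [0,0,-0.008],"dr": [0,0,-6]},
    {"jaw": 0.8,"offset": [0,0,-0.008],"dr": [0,0,-6]},
  ],
  force=45,
)

```text
time_s: 19.27
position: [0.5034, 0.1169, 0.1293]
tool_rot: [[0.995, -0.101, -0.001], [-0.101, -0.995, -0.0], [-0.001, 0.0, -1.0]]
wrist_force: [-2.0, -0.7, 2.3]
width: 0.0118
```

drive_tool(
  motion=[
    {"jaw": 0.8,"offset": [0,0,-0.008],"dr": [0,0,-6]},
    {"jaw": 0.8,"offset": [0,0,-0.008],"dr": [0,0,-6]},
    {"jaw": 0.8,"offset": [0,0,-0.008],"dr": [0,0,-6]},
    {"jaw": 0.8,"offset": [0,0,-0.008],"dr": [0,0,-6]},
    {"jaw": 0.8,"offset": [0,0,-0.008],"dr": [0,0,-6]},
    {"jaw": 0.8,"offset": [0,0,-0.008],"dr": [0,0,-6]},
    {"jaw": 0.8,"offset": [0,0,-0.008],"dr": [0,0,-6]},
    {"jaw": 0.8,"offset": [0,0,-0.008],"dr": [0,0,-6]},
  ],
)

```text
time_s: 19.93
position: [0.5038, 0.1171, 0.13]
tool_rot: [[0.74, 0.672, -0.0], [0.672, -0.74, 0.0], [-0.0, -0.0, -1.0]]
wrist_force: [-0.7, -0.2, 0.6]
width: 0.012
```

drive_tool(
  motion=[
    {"jaw": 0.8,"offset": [0,0,0],"dr": [0,0,-2]},
    {"jaw": 0.8,"offset": [0,0,0],"dr": [0,0,0]},
    {"jaw": 0.8,"offset": [0,0,0],"dr": [0,0,0]},
    {"jaw": 0.8,"offset": [0,0,0],"dr": [0,0,0]},
    {"jaw": 0.8,"offset": [0,0,0],"dr": [0,0,0]},
    {"jaw": 0.8,"offset": [0,0,0],"dr": [0,0,0]},
    {"jaw": 0.8,"offset": [0,0,0],"dr": [0,0,0]},
    {"jaw": 0.8,"offset": [0,0,0],"dr": [0,0,0]},
  ],
)

```text
time_s: 20.6
position: [0.5039, 0.1171, 0.13]
tool_rot: [[0.72, 0.694, -0.0], [0.694, -0.72, -0.0], [-0.0, -0.0, -1.0]]
wrist_force: [-1.4, -0.5, 3.7]
width: 0.0119
```

```bash
python3 st.py; python3 - <<'E'
from h import *
s=cam('scene'); t=cam('top'); w=cam('wrist')
o=np.zeros((600,800,3),np.uint8)
o[:300,:400]=cv2.resize(s['image'][180:300,215:375],(400,300))
o[:300,400:800]=cv2.resize(t['image'][180:330,230:430],(400,300))
o[300:600,:400]=cv2.resize(w['image'],(400,300))
o[300:600,400:800]=cv2.resize(w['image'][200:350,220:420],(400,300))
cv2.imwrite('pics/c4.png',o)
print('scene pine corners',[proj(s,p).round(1).tolist() for p in [(.4644,-.0089,.058),(.5546,-.0054,.058),(.4505,.2315,.058)]])
E
```

```text
t 20.6 p [0.5039 0.1171 0.13  ] yaw 43.92 tilt [-0.0001 -0.0001] F [-1.4 -0.5  3.7] M [-0.178  0.408 -0.032] w 0.0119 j [-0.73 -0.19  0.61]
scene pine corners [[281.1, 248.0], [303.6, 269.5], [351.5, 205.6]]
```

View pics/c4.png

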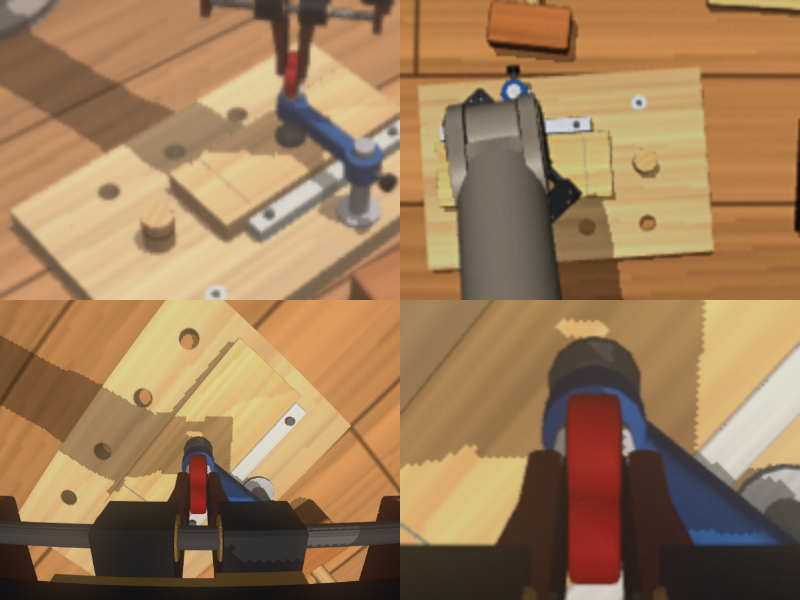

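The wing is square in the fingers at wrist (198,480), so the grip has not slipped. The pine corner in the scene is at (283,250), the same as at the start, and the dog stands home. Handing in.

```bash
python3 -c "
from plant import robot
print(robot.finish_job())"
```

```text
the job is handed in; nothing more can be done
None
```

The job is handed in at 20.6 s of the 58 s allowed, with the gripper still holding the thumbscrew. `finish_job` gives no verdict, so the checks below are my own.

- **Dog:** I took the wooden dog from the rack and lowered it into the lone hole off the pine board's end. It touched down with 5.5 N at the height expected for fully home. The camera views then showed it upright, within about 1 px of where it should be.
- **Seating the screw:** I turned it clockwise until the torque rose from about 0.18 to 1.13 N m with no further give, which I took as the stop. The stop came at a tool yaw of about −46°, with about 5° of wind-up beyond it.
- **Backing off:** I turned it back 94.8°, which should leave the screw about 90° (1.57 rad) out, the middle of the allowed range. The angle is inferred from the tool's rotation, not measured directly. The wing still sits square in the fingers, with the grip set to 45 N and about zero residual torque.
- **Everything else:** In the scene view the pine board's near corner is at the same pixel as at the start, to about 1 px. I did not measure the bystanders again, but nothing touched them that I noticed.

No check failed. Two readings were slightly off: the gripped dog head read 30 mm wide instead of 32, and two estimates of its position in the gripper differed by 2–3 mm, so I split the difference.

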